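# Clip the cedar block of the right length into the wardrobe organiser

## Task

One of the three look-alike cedar moth blocks is the right length for the sprung pocket of the open organiser: pick that one, tuck one end under the clear lip, push the sprung plate back with it and lower the other end in behind the far stop. It should end lying flat on the pocket floor, clamped between the plate and the stop, and let go. Leave the other two blocks, the egg and the pegs where they are.

Things in the scene. Friction and masses are not known exactly. Their poses are not given: they have to be found in the camera images.
- organiser: shallow white plastic organiser, fixed, 155 (x) x 160 mm (y), floor plate 4 mm thick; clear rims 14 mm high along both long sides (y = +-77 to +-80 mm) and the far end. Origin: on the shelf under the pocket's centre; x runs along the pocket, away from the sprung end (roughly away from the robot), z up. Its clear lid, fixed, lies folded back over x = -80 to -250 mm, under 40 mm high
- pocket (a point): point on the pocket floor, 4 mm above the shelf, axes as the organiser (mm below are from here); a clamped 110 mm block has its centre straight above it. Side cheeks, inner faces at y = +-25, 6 thick: at the sprung end for x below -36 (28 high), at the far stop for x above 37 (16 high). Between them the sides are open for the fingers, with bare floor out to the rims
- far_stop (a point): middle of the top edge of the far stop's face, at pocket x = +55, 16 mm above the pocket floor. The stop is 10 mm thick and 62 mm wide and does not move
- lip_edge (a point): middle of the lower edge of the fixed clear lip, at pocket x = -42, 28 mm above the pocket floor. The lip, 3 mm thick and 62 mm wide, roofs the sprung end from x = -80 to -42, so a block cannot go in level from above: it goes in tilted, low end first under the lip (10 to 18 degrees suits)
- follower (a joint): travel of the sprung plate in m: 0 = free (pocket 103 mm long to the far stop), grows to 0.016 (pocket 119 mm) as the plate is pushed towards -x of the pocket. The spring needs 1.5 N to start and 0.4 N more per mm. 0.007 when a 110 mm block is clamped; swinging that block down needs about 0.009 to 0.013
- plate_face (a point): middle of the sprung plate's face that looks to +x of the pocket, 13 mm above the pocket floor, at pocket x = -48 when free; moves with the plate. The plate is 48 mm wide and 24 mm high, from 1 mm above the floor
- cedar_a: red-brown cedar block, plain bar 94 mm long x 44 mm wide x 18 mm thick with smooth square ends, lying flat; one of three that differ only in length (94, 110, 126 mm). Origin: centre of its underside; x along its length, z up. 30 to 70 g
- cedar_b: red-brown cedar block, plain bar 110 mm long x 44 mm wide x 18 mm thick with smooth square ends, lying flat; one of three that differ only in length (94, 110, 126 mm). Origin: centre of its underside; x along its length, z up. 30 to 70 g
- cedar_c: red-brown cedar block, plain bar 126 mm long x 44 mm wide x 18 mm thick with smooth square ends, lying flat; one of three that differ only in length (94, 110, 126 mm). Origin: centre of its underside; x along its length, z up. 30 to 70 g
- cedar_b_mid (a point): centre of the 110 mm block, 9 mm above its underside; axes as the block
- egg: white ceramic egg ornament, 87 mm high, 68 mm across, standing on a small flat foot (36 mm across). Origin: centre of the foot
- peg_1: green plastic clothes peg, 86 mm long, about 24 mm wide, 11 mm high, lying on the shelf beyond the organiser. Origin: centre of its underside
- peg_2: second green clothes peg, the same
Not all that is in view belongs to the job. What is shaped like the cedar_b but green or turquoise is not meant.

How it is judged:
At the end, for the whole second after the job is handed in: The 110 mm block lies in the pocket, centre within 3 mm along and 5 mm across of the pocket's centre, flat on the floor (within 2.5 mm in height, 0.04 rad tilt; either face up, either end first), in line with the pocket within 0.08 rad, the sprung plate pushed back by it 5 to 9 mm, and at rest (x of cedar_b_mid in the frame of pocket between -0.003 and 0.003 m and y of cedar_b_mid in the frame of pocket between -0.005 and 0.005 m and z of cedar_b_mid in the frame of pocket between 0.006 and 0.0115 m and angle between the z axis of cedar_b_mid and the z axis of pocket, either way round below 0.04 rad and angle between the x axis of cedar_b_mid and the x axis of pocket, either way round below 0.08 rad and value of joint follower between 0.005 and 0.009 m and linear speed of cedar_b below 0.01 m/s); the robot touches nothing.
It fails at once if the 94 mm or the 126 mm block moved more than 30 mm (distance of any of cedar_a, cedar_c from where it was at the start of the episode above 0.03 m).
It fails at once if the egg moved more than 30 mm (distance of egg from where it was at the start of the episode above 0.03 m).
It fails at once if a clothes peg moved more than 30 mm (distance of any of peg_1, peg_2 from where it was at the start of the episode above 0.03 m).
It also fails if it takes over 51 s, if anything falls off the work surface, if the arm or the gripper's body presses on something with over 40 N, if the wrist force passes 120 N, or if a joint passes its speed limit or range.

## Robot

A 7-joint arm with a two-finger parallel gripper is mounted at the origin on the work surface. World frame = base frame: x ahead of the robot, y to its left, z up, the work surface at z = 0. Lengths are in m, angles in rad, forces in N, time in s.
With the tool pointing down it reaches from about 0.35 to 0.9 m from the base axis. Payload 8.1 kg.
Tool frame: the origin (TCP) lies at the very end of the fingers, on their centre line; the grasp point (between the pads) lies behind it (grasp_offset is the z of the grasp point in the tool frame, in m); z points along the fingers, y is the direction in which the jaws open and shut (so a half turn about z gives the same grasp; the last joint's range is limited). The gripper opens to 92 mm and grips with 3 to 60 N. Pads are 19 mm wide; open, the fingers measure 130 mm over their backs; the gripper's body (75 mm by 190 mm) begins 47 mm behind the grasp point.
Start: joints at [-1.449, 0.434, 0.025, 1.573, -0.012, 1.134, -0.075], TCP at [0.139, 0.609, 0.227] pointing down, gripper open.
Joint ranges: [-2.62, 2.62], [-0.44, 2.09], [-1.27, 1.32], [0.08, 2.57], [-1.32, 4.46], [0.12, 2], [-2.74, 2.74]. Speed limits (rad/s): [2.22, 2.22, 3.01, 3.01, 3.14, 3.14, 3.14].

## Interface

Orientations are given as a unit quaternion [w, x, y, z].
In Python, from bench import state, capture, get_calibration, job_done, look_for, outline_of, pinpoint, grasp_offset gives the robot as it stands. The module is installed in compiled form; this text tells all that it offers.
- The arm moves only by the tool arm_command, never from a script. Its argument "steps" is a list that holds one entry, the list of rows, each a list of 7 numbers: the shift along the tool's x, y, z in cm, then the turn, a rotation vector about the tool's x, y, z in rad, then the opening, from -1 (shut) to 1 (fully open), so that 0 is half open. A call has 1 to 12 rows; each row shifts and turns the commanded pose from where the row before left it, along the tool's axes as they then stand; what a row does not reach is not made up. A row lasts 1/12 s, in which the tool goes at most 41.7 mm and 7.16 degrees, less where a joint would pass 70% of its speed; a pose out of reach is approached as far as the arm can. A call is refused whole if a number of a shift passes 4.17 or a number of a turn 0.125, either way. A call with a gripper value outside its range is refused whole. The fingers move at their own pace and stop on an object; "newtons" is the grip in N (left out, the last holds). Time passes only in rows, so rows that do not move let the fingers close. It gives the time, the measured TCP pose, the force and the opening at its end, in the units of the state.
- state(): the state, without advancing time (a new reading comes with each control period).
- capture(name): name is "scene" or "top" or "wrist"; returns the picture (400x640x3 uint8, red, green, blue); there is no depth.
- get_calibration(name): a dict with "vertical_fov" (degrees; the focal length in pixels is half the picture's height over the tangent of half this angle, whatever the lens; pixels are square), "cx", "cy" (the principal point, pixels), "k1" (the pictures are not rectified: a ray, as slopes to the right and down, at radius r is drawn at 1 + k1 r^2 times it, then the intrinsics apply), "R" (3x3) and "t" (3): a world point X has camera coordinates R X + t. Camera axes: x right, y down, z forward; pixel columns grow to the right and rows downward; lengths in m; the calibration is good to about 2 mm. A picture is of the moment at which its call begins: read the wrist's pose just before it. get_calibration takes no time and is no camera call; for the wrist camera it gives the pose at the moment of the call.
- job_done(): hands the job in, once; it reports no verdict.
Trained networks look in the newest picture that a camera, given by its name, has taken for a name from the list of things; names that differ only in an ending like _2 or _b are one class to them, and where a whole thing is asked for, a point or a joint stands for the part that bears it (a point fixed in the world has none). Each returns a list of dicts, best first, with "score" (0 to 1); they miss things now and then, are a little off and sometimes report something else, mostly with a low value. They report only what shows in the picture. A call takes as long as a camera call. They do not tell look-alikes from the thing itself.
- look_for(camera, query): "bbox" ([left, top, right, bottom] in pixels, round what is visible of it).
- outline_of(camera, query): "region" (400x640 bool, what is visible of it) and "bbox" ([left, top, right, bottom] in pixels, round what is visible of it).
- pinpoint(camera, query): "pixel" ([row, column] in pixels: a listed point, or the origin of a listed thing).
The state is a dict: "time_s": time; "joint_pos": joint angles; "qvel": joint speeds; "effort": joint torques, N m; "tcp_pos": TCP position; "tool_rot": TCP orientation; "force": force on the tool from outside, world axes, zero at the start; "wrist_torque": the same for the moment, N m; "width": opening from 0.0 (shut) to 1.0 (fully open).
Only numpy, scipy, OpenCV 4.12 (cv2) and the standard library are available. Lean on these libraries where they do the work, as an engineer would, in place of code of your own. Each camera call takes 0.05 s, during which the arm holds its last target.

## Working session

There is one attempt and no reset: what is moved stays moved. The work goes in short steps, Python scripts to look and compute and a tool call to move; the robot and the scene stay as the last step left them, time stands still between calls to the robot, and variables do not carry over. Pictures are saved under pics/ and viewed, and the job is handed in when it is done.

Besides the shell and the picture viewer there is one more tool, called after "Request:" in YAML: its name, and indented under it one key for each argument. arm_command: Moves the arm, as the interface text tells. Its arguments: {"type":"object","properties":{"steps":{"type":"array"},"newtons":{"type":"number"}},"required":["steps"]}

```bash
mkdir -p pics
python3 - <<'E'
from bench import *
import cv2
print(state()); print(grasp_offset() if callable(grasp_offset) else grasp_offset)
for c in ["scene","top","wrist"]:
    im=capture(c); cv2.imwrite(f"pics/{c}0.png",im[:,:,::-1]); print(c,get_calibration(c))
E
```

```text
{'time_s': 0.0, 'joint_pos': array([-1.44858434,  0.43518183,  0.02498693,  1.57410596, -0.01159536,
        1.13400321, -0.07510021]), 'qvel': array([-0.00192216,  0.00043926,  0.00114285,  0.00047574,  0.00212754,
        0.00127182, -0.00043673]), 'effort': array([-1.37146806e-03, -6.67840219e+01,  9.84877199e-01, -3.14466333e+01,
       -6.05312688e-02,  4.30274627e-02,  1.64396351e-04]), 'tcp_pos': array([0.13927751, 0.60875332, 0.22596728]), 'tool_rot': array([-1.20354624e-05,  1.12209545e-01,  9.93684263e-01, -7.76594529e-04]), 'force': array([ 0.4411707, -0.1069777,  0.0252608]), 'wrist_torque': array([-0.02896296, -0.01039644,  0.00731571]), 'width': 0.998969957118722}
-0.0188
scene {'vertical_fov': 50.309830288653906, 'cx': 316.2887288280385, 'cy': 198.53496548352913, 'k1': -0.023364976495948396, 'R': array([[ 0.82959155,  0.55836965,  0.00109355],
       [ 0.42732353, -0.63362819, -0.64491078],
       [-0.3594057 ,  0.53547984, -0.76425708]]), 't': array([-0.48253168, -0.17760541,  1.2216276 ])}
top {'vertical_fov': 46.66471299908, 'cx': 324.3970848996809, 'cy': 200.02311226946202, 'k1': -0.03203271807661563, 'R': array([[-1.84796672e-03, -9.99981387e-01,  5.81469465e-03],
       [-9.89058635e-01,  9.69983217e-04, -1.47519746e-01],
       [ 1.47511360e-01, -6.02368554e-03, -9.89042018e-01]]), 't': array([0.04828677, 0.5605543 , 1.16949167])}
wrist {'vertical_fov': 71.29395143999812, 'cx': 317.17966661946133, 'cy': 195.75276657126054, 'k1': -0.016843445726954894, 'R': array([[ 2.23249041e-01,  9.74761193e-01, -6.94601330e-04],
       [ 9.38444758e-01, -2.14738702e-01,  2.70571113e-01],
       [ 2.63593063e-01, -6.10565864e-02, -9.62699741e-01]]), 't': array([-0.62428413, -0.03372718,  0.38956246])}
```

View pics/scene0.png

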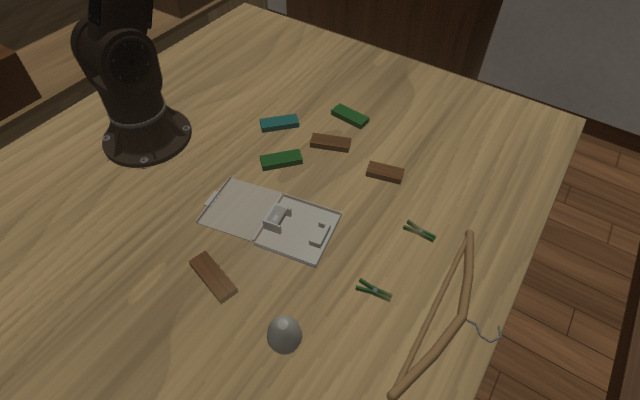

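View pics/top0.png

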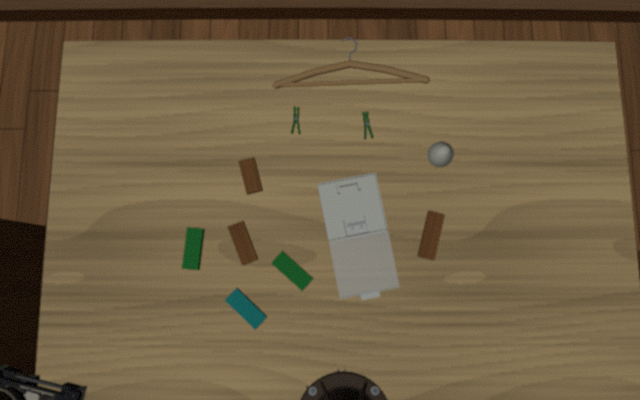

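View pics/wrist0.png

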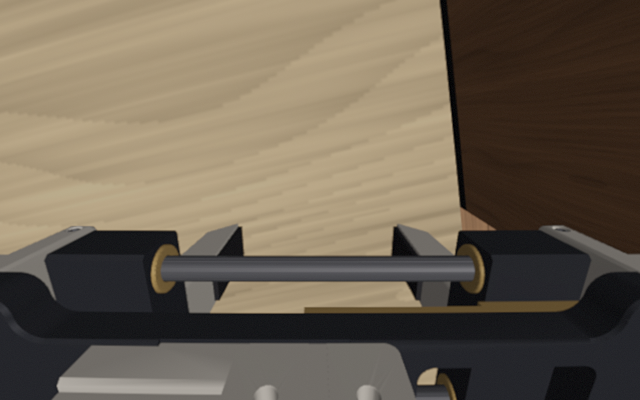

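The pictures show three brown blocks. In the top view they are at about (251,175), (243,243) and (431,235), in (column,row). The green and turquoise bars are decoys. The organiser is at about (352,205) with its lid towards the robot, and the egg is at (440,154). Next I measure the block lengths.

```bash
cat > h.py <<'E'
from bench import *
import numpy as np, cv2
from scipy.spatial.transform import Rotation as Rn
def K(c):
    f=200/np.tan(np.radians(c["vertical_fov"])/2)
    return np.array([[f,0,c["cx"]],[0,f,c["cy"]],[0,0,1.]]), np.array([c["k1"],0,0,0,0.])
def ray(c,px):
    k,d=K(c); p=cv2.undistortPoints(np.float64(px).reshape(-1,1,2),k,d).reshape(-1,2)
    r=np.c_[p,np.ones(len(p))]@c["R"]; o=-c["R"].T@c["t"]; return o,r
def onz(c,px,z):
    o,r=ray(c,px); return o+r*((z-o[2])/r[:,2])[:,None]
def proj(c,X):
    k,d=K(c); return cv2.projectPoints(np.float64(X).reshape(-1,1,3),cv2.Rodrigues(c["R"])[0],c["t"],k,d)[0].reshape(-1,2)
def toolR():
    q=state()["tool_rot"]; return Rn.from_quat(q[[1,2,3,0]])
E
python3 - <<'E'
from h import *
im={c:capture(c) for c in ["top","scene"]}
for cam in ["top","scene"]:
    c=get_calibration(cam)
    print(cam)
    for o in outline_of(cam,"cedar_b"):
        m=o["region"].astype(np.uint8)
        cn=max(cv2.findContours(m,cv2.RETR_EXTERNAL,cv2.CHAIN_APPROX_NONE)[0],key=len).reshape(-1,2)
        p=onz(c,cn,0.018)[:,:2]
        (ce,sz,an)=cv2.minAreaRect((p*1000).astype(np.float32))
        ys,xs=np.nonzero(m)
        print(round(o["score"],2),np.round(o["bbox"]),np.round(ce),np.round(sz,1),round(an,1),im[cam][ys,xs].mean(0).round())
    for q in ["cedar_b_mid","cedar_b","organiser","pocket","far_stop","lip_edge","plate_face","egg","peg_1"]:
        for o in pinpoint(cam,q): 
            z=dict(cedar_b_mid=.009,pocket=.004,far_stop=.02,lip_edge=.032,plate_face=.017).get(q,0)
            px=o["pixel"][::-1]; print(q,round(o["score"],2),np.round(px,1),onz(c,[px],z)[0].round(4))
E
```

```text
top
0.9 [182. 226. 204. 272.] [438. 394.] [ 47.6 109.1] 83.8 [31. 81. 38.]
0.75 [228. 222. 256. 264.] [452. 263.] [112.   45.5] 21.9 [83. 57. 34.]
0.71 [418. 213. 447. 258.] [ 473. -234.] [ 47.2 127.4] 74.9 [84. 59. 35.]
0.63 [238. 155. 263. 198.] [631. 247.] [98.4 47.1] 13.4 [87. 61. 37.]
0.55 [273. 252. 312. 289.] [380. 132.] [107.6  45.8] 46.9 [33. 83. 40.]
cedar_b_mid 0.86 [240.1 243.4] [0.4496 0.2706 0.009 ]
cedar_b_mid 0.86 [288.9 271.2] [0.3768 0.1408 0.009 ]
cedar_b_mid 0.72 [247.2 306.8] [0.2853 0.2483 0.009 ]
cedar_b_mid 0.62 [192.1 246.3] [0.442  0.3976 0.009 ]
cedar_b 0.98 [242.1 243.6] [0.4496 0.2668 0.    ]
cedar_b 0.94 [192.9 248.2] [0.4374 0.3978 0.    ]
cedar_b 0.72 [245.1 307.7] [0.2822 0.2552 0.    ]
cedar_b 0.61 [291.4 269.1] [0.3822 0.1348 0.    ]
cedar_b 0.56 [249.8 173.1] [0.6412 0.2504 0.    ]
cedar_b 0.55 [432.3 235.4] [ 0.4706 -0.2418  0.    ]
organiser 0.82 [349.7 203.8] [ 0.5564 -0.0211  0.    ]
organiser 0.47 [243.2 242.1] [0.4536 0.264  0.    ]
organiser 0.27 [241.4 242.8] [0.4517 0.2687 0.    ]
pocket 0.87 [352.1 202.2] [ 0.5602 -0.0273  0.004 ]
far_sto
[... 1266 characters left out ...]
0.6327 0.2516 0.    ]
cedar_b 0.75 [276.1 127.2] [ 0.279   0.2383 -0.    ]
cedar_b 0.64 [328.6 143.9] [0.4459 0.264  0.    ]
organiser 0.96 [298.2 228.5] [ 0.5462 -0.0244  0.    ]
organiser 0.54 [280.8 218.2] [ 0.4933 -0.0228  0.    ]
pocket 0.8 [297.7 229. ] [ 0.5479 -0.0285  0.004 ]
pocket 0.51 [324.1 233.6] [ 0.6069 -0.0048  0.004 ]
far_stop 0.85 [324.7 233. ] [ 0.6132 -0.0122  0.02  ]
lip_edge 0.63 [284.2 214.3] [ 0.5095 -0.0277  0.032 ]
plate_face 0.53 [282.6 217.3] [ 0.504  -0.0281  0.017 ]
egg 0.57 [282.1 343.2] [ 0.6815 -0.2685  0.    ]
peg_1 0.84 [375.5 292.6] [ 0.7803 -0.0697  0.    ]
peg_1 0.71 [282.7 217.6] [ 0.496  -0.0188 -0.    ]
peg_1 0.56 [421.5 230.3] [0.7919 0.1348 0.    ]
```

By measured length (top view, at 18 mm height), the three cedar blocks are:

| Pixel (column,row) | Length |
|---|---|
| (251,175) | about 96 mm |
| (243,243) | about 111 mm |
| (431,235) | about 127 mm |

The middle one, at world (0.452, 0.263), is brown and fits 110 mm. The green bars are not meant. I'll confirm it in an enlarged crop and compute the first move.

Run:
```python
from h import *
im=capture("top"); cr=im[140:300,170:460]; cv2.imwrite("pics/crop1.png",cv2.resize(cr,None,fx=2.7,fy=2.7,interpolation=cv2.INTER_CUBIC)[:,:,::-1])
s=state(); R=toolR(); print(s["time_s"],R.as_matrix().round(3))
c=get_calibration("wrist"); o=-c["R"].T@c["t"]; print("cam in tool",(R.inv().apply(o-s["tcp_pos"])).round(4), (c["R"]@R.as_matrix()).round(3))
```

```text
1.3 [[-0.975  0.223  0.   ]
 [ 0.223  0.975  0.   ]
 [ 0.     0.    -1.   ]]
cam in tool [ 0.0727 -0.0002 -0.1576] [[-0.     1.    -0.   ]
 [-0.963 -0.    -0.27 ]
 [-0.27   0.     0.963]]
```

View pics/crop1.png

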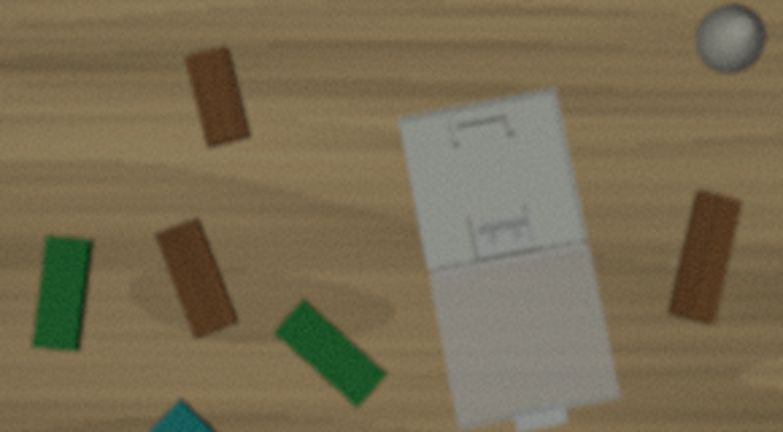

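The crop confirms it: three brown blocks, and the middle-length one (crop (195,277)) is the target. I'll turn towards its axis and move above it.

Request:
arm_command:
  steps:
    - [[0,0,0,0,0,-0.122,1],[0,0,0,0,0,-0.122,1],[0,0,0,0,0,-0.122,1],[0,0,0,0,0,-0.122,1],[0,0,0,0,0,-0.122,1]]
  newtons: 35

```text
time_s: 1.72
tcp_pos: [0.1393, 0.6093, 0.2268]
tool_rot: [0.0, -0.194, 0.981, 0.0]
force: [-0.4, 0.1, 0.4]
width: 0.999
```

Request:
arm_command:
  steps:
    - [[-1.33,-3.65,0.5,0,0,0,1],[-1.33,-3.65,0.5,0,0,0,1],[-1.33,-3.65,0.5,0,0,0,1],[-1.33,-3.65,0.5,0,0,0,1],[-1.33,-3.65,0.5,0,0,0,1],[-1.33,-3.65,0.5,0,0,0,1],[-1.33,-3.65,0.5,0,0,0,1],[-1.33,-3.65,0.5,0,0,0,1],[-1.33,-3.65,0.5,0,0,0,1],[-1.33,-3.65,0.5,0,0,0,1],[-1.33,-3.65,0.5,0,0,0,1],[-1.33,-3.65,0.5,0,0,0,1]]

```text
time_s: 2.72
tcp_pos: [0.4529, 0.2618, 0.1668]
tool_rot: [0.0, -0.191, 0.982, 0.0]
force: [-0.2, 1.0, 0.0]
width: 1.002
```

Run:
```python
from h import *
s=state(); print(s["time_s"],s["tcp_pos"],s["joint_pos"].round(2),s["qvel"].round(2)); print(toolR().as_matrix().round(3))
```

```text
2.7167 [0.45290794 0.26179917 0.1668091 ] [-0.65  0.33  0.03  1.9  -0.01  0.91  1.34] [ 0.76  0.2   0.18 -0.12 -0.08 -0.08  0.97]
[[-0.927 -0.376  0.001]
 [-0.376  0.927  0.   ]
 [-0.001  0.    -1.   ]]
```

Run:
```python
from h import *
capture("wrist"); capture("wrist")
s=state(); c=get_calibration("wrist"); im=capture("wrist"); print(s["qvel"].round(3),s["tcp_pos"])
cv2.imwrite("pics/w1.png",im[:,:,::-1])
for o in outline_of("wrist","cedar_b"):
    m=o["region"].astype(np.uint8)
    cn=max(cv2.findContours(m,cv2.RETR_EXTERNAL,cv2.CHAIN_APPROX_NONE)[0],key=len).reshape(-1,2)
    p=onz(c,cn,0.018)[:,:2]; (ce,sz,an)=cv2.minAreaRect((p*1000).astype(np.float32))
    print(round(o["score"],2),np.round(o["bbox"]),np.round(ce,1),np.round(sz,1),round(an,2))
for q in["cedar_b_mid"]:
    for o in pinpoint("wrist",q): print(o["score"],o["pixel"],onz(c,[o["pixel"][::-1]],.009))
```

```text
[-0.068 -0.014 -0.087  0.003 -0.026  0.013 -0.093] [0.45611252 0.25671122 0.16624201]
0.93 [302. 132. 344. 231.] [451.3 263.8] [109.4  43.7] 22.13
0.83 [340.   0. 418.  89.] [292.3 258. ] [88.4 47.6] 47.4
0.65 [242. 284. 283. 310.] [619.7 244.4] [44.5 48.5] 21.72
0.63 [  0.   0. 140. 235.] [494.6 -26.6] [263.6 163.1] 10.83
0.62 [188.   8. 279. 131.] [379.6 134.2] [111.3  47.1] 49.07
0.55 [399. 159. 475. 237.] [423.7 391.5] [52.4 83.1] 84.49
0.94 [182.1, 330.3] [[0.45015232 0.26991817 0.009     ]]
0.87 [25.2, 379.1] [[0.28225221 0.25446155 0.009     ]]
0.85 [73.7, 235.0] [[0.37883457 0.13284739 0.009     ]]
0.63 [209.6, 428.2] [[0.43838513 0.39108442 0.009     ]]
```

View pics/w1.png

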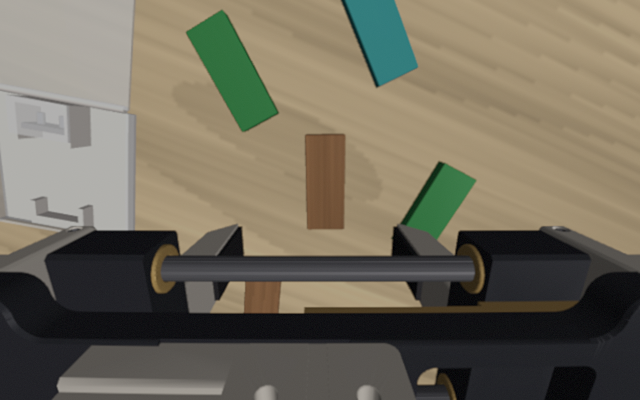

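The wrist picture shows the target block upright at pixel (column 325, row 181). It measures 109.4 × 43.7 mm, with its centre at (0.4513, 0.2638) and a yaw of 22.1°. I'll line up the descent next.

```bash
cat >> h.py <<'E'
def delta(p):
    s=state(); R=toolR(); print("t",s["time_s"],"tcp",s["tcp_pos"].round(4),"F",s["force"].round(1),"w",round(s["width"]*92,1)); print("shift cm",(R.inv().apply(np.array(p)-s["tcp_pos"])*100).round(2)); M=R.as_matrix(); print("yaw x",np.degrees(np.arctan2(M[1,0],M[0,0])).round(2),"tilt",M[:,2].round(4))
E
python3 -c "
from h import *
delta([.4513,.2638,.003])"
```

```text
t 2.9667 tcp [0.4515 0.2637 0.1668] F [-0.1  0.5 -0.8] w 92.0
shift cm [ 0.02  0.   16.38]
yaw x -157.95 tilt [-3.e-04  5.e-04 -1.e+00]
```

```bash
cat >> h.py <<'E'
def blocks(cam,z,q="cedar_b",n=3):
    c=get_calibration(cam); im=capture(cam)
    for o in outline_of(cam,q)[:n]:
        m=o["region"].astype(np.uint8)
        cn=max(cv2.findContours(m,cv2.RETR_EXTERNAL,cv2.CHAIN_APPROX_NONE)[0],key=len).reshape(-1,2)
        p=onz(c,cn,z)[:,:2]; (ce,sz,an)=cv2.minAreaRect((p*1000).astype(np.float32))
        print(round(o["score"],2),np.round(o["bbox"]),np.round(ce,1),np.round(sz,1),round(an,2))
    return im
E
python3 -c "
from h import *
blocks('wrist',.018); delta([.4513,.2638,.003])"
```

```text
0.97 [180.  10. 271. 133.] [379.6 134. ] [111.3  46.8] 49.13
0.93 [333.   0. 408.  90.] [291.7 258.2] [91.1 48.3] 46.98
0.9 [298. 135. 339. 232.] [451.7 264.2] [110.3  44.1] 21.56
t 3.0667 tcp [0.4509 0.2648 0.1669] F [-0.7  0.3  0.1] w 91.8
shift cm [ 0.   -0.12 16.39]
yaw x -157.8 tilt [-2.e-04  8.e-04 -1.e+00]
```

Request:
arm_command:
  steps:
    - [[0,-0.1,2.0,0,0,0,0.5],[0,0,2.0,0,0,0,0.5],[0,0,2.0,0,0,0,0.5],[0,0,2.0,0,0,0,0.5],[0,0,2.0,0,0,0,0.5],[0,0,2.0,0,0,0,0.5],[0,0,1.5,0,0,0,0.5],[0,0,1.2,0,0,0,0.5],[0,0,0.8,0,0,0,0.5],[0,0,0.5,0,0,0,0.5],[0,0,0.2,0,0,0,0.5],[0,0,0,0,0,0,0.5]]

```text
time_s: 4.07
tcp_pos: [0.452, 0.2629, 0.0048]
tool_rot: [0.0, -0.192, 0.981, 0.0]
force: [-1.2, -0.2, -0.6]
width: 0.748
```

```bash
python3 -c "
from h import *
im=blocks('wrist',.018);cv2.imwrite('pics/w2.png',im[:,:,::-1]); delta([.4517,.2640,.003])"
```

```text
0.76 [ 52.   1. 228. 150.] [389.9 148.2] [79.4 48.6] 48.95
0.7 [276. 149. 362. 310.] [427.1 254. ] [59.2 44.3] 21.4
0.67 [401.   0. 524.  61.] [323.  282.6] [25.2 55.8] 22.75
t 4.1667 tcp [0.4525 0.2629 0.0053] F [-0.4 -0.1  0.5] w 68.6
shift cm [0.03 0.13 0.23]
yaw x -157.92 tilt [ 8.e-04  6.e-04 -1.e+00]
```

View pics/w2.png

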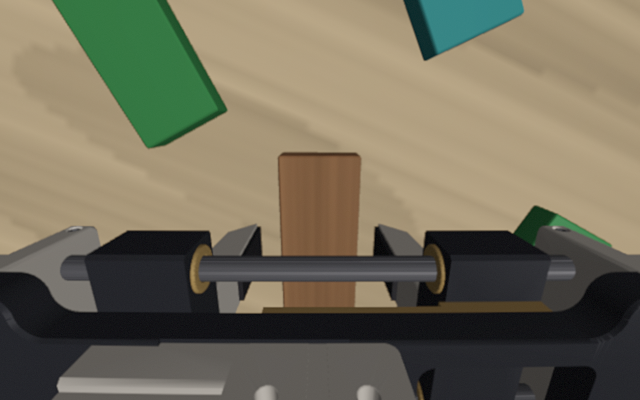

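The block (columns 278–360) sits between the fingers, very nearly centred. I'll lower 2 mm more and close.

Request:
arm_command:
  steps:
    - [[0,0.1,0.2,0,0,0,0.5],[0,0,0,0,0,0,0.2],[0,0,0,0,0,0,-0.1],[0,0,0,0,0,0,-0.3],[0,0,0,0,0,0,-0.3],[0,0,0,0,0,0,-0.3],[0,0,0,0,0,0,-0.3]]
  newtons: 35

```text
time_s: 4.75
tcp_pos: [0.4519, 0.2633, 0.0028]
tool_rot: [0.0, -0.191, 0.982, 0.0]
force: [-0.6, 0.3, 2.2]
width: 0.476
```

Request:
arm_command:
  steps:
    - [[0,0,-2,0,0,0,-0.3],[0,0,-3.5,0,0,0,-0.3],[0,0,-3.5,0,0,0,-0.3],[0,0,-3.5,0,0,0.1,-0.3],[0,0,-2.5,0,0,0.1,-0.3],[-0.45,-3.7,0,0,0,0,-0.3],[-0.45,-3.7,0,0,0,0,-0.3],[-0.45,-3.7,0,0,0,0,-0.3],[-0.45,-3.7,0,0,0,0,-0.3],[-0.45,-3.7,0,0,0,0,-0.3],[-0.45,-3.7,0,0,0,0,-0.3],[0,0,0,0,0,0,-0.3]]

```text
time_s: 5.75
tcp_pos: [0.5209, 0.0413, 0.153]
tool_rot: [0.001, -0.088, 0.996, -0.002]
force: [1.0, -1.0, 0.5]
width: 0.475
```

Request:
arm_command:
  steps:
    - [[0,0,0,0,0,0,-0.3],[0,0,0,0,0,0,-0.3],[0,0,0,0,0,0,-0.3]]

```text
time_s: 6.0
tcp_pos: [0.5188, 0.0516, 0.1526]
tool_rot: [-0.0, -0.093, 0.996, 0.0]
force: [-0.3, -0.1, 0.3]
width: 0.477
```

Run:
```python
from h import *
delta([.556,-.027,.15])
c=get_calibration("wrist"); im=capture("wrist"); cv2.imwrite("pics/w3.png",im[:,:,::-1]); np.save("w3.npy",im); 
import pickle; pickle.dump(c,open("w3.pkl","wb"))
for q in ["organiser","pocket","far_stop","lip_edge","plate_face","cedar_b_mid"]:
    for o in pinpoint("wrist",q):
        z=dict(cedar_b_mid=.009,pocket=.004,far_stop=.02,lip_edge=.032,plate_face=.017).get(q,0)
        px=o["pixel"][::-1]; print(q,round(o["score"],2),np.round(px,1),onz(c,[px],z)[0].round(4))
```

```text
t 6.0 tcp [0.5188 0.0516 0.1526] F [-0.3 -0.1  0.3] w 43.9
shift cm [-2.2  -8.41  0.25]
yaw x -169.28 tilt [-5.e-04  7.e-04 -1.e+00]
organiser 0.57 [242.4 199.5] [ 0.5534 -0.0302  0.    ]
pocket 0.68 [241.8 200.9] [ 0.5538 -0.0298  0.004 ]
far_stop 0.42 [246.1 199.6] [ 0.5459 -0.0219  0.02  ]
lip_edge 0.78 [236.6 168.6] [ 0.5111 -0.0327  0.032 ]
cedar_b_mid 0.95 [630.5 170.8] [0.4367 0.3933 0.009 ]
cedar_b_mid 0.76 [423.   66.1] [0.3787 0.1326 0.009 ]
cedar_b_mid 0.57 [317.7 244.4] [0.5888 0.0654 0.009 ]
```

View pics/w3.png

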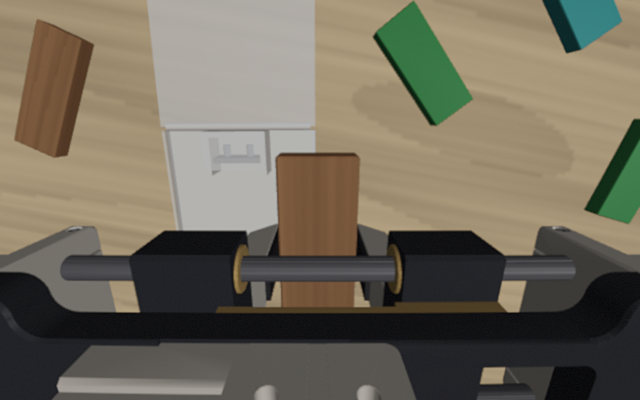

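The pocket is at the left (columns 205–270, rows 130 and down), partly hidden by the finger. I'll move 6 cm outward so the whole pocket shows above the fingers.

Request:
arm_command:
  steps:
    - [[-2,0,0,0,0,0,-0.3],[-2,0,0,0,0,0,-0.3],[-2,0,0,0,0,0,-0.3],[0,0,0,0,0,0,-0.3],[0,0,0,0,0,0,-0.3],[0,0,0,0,0,0,-0.3]]

```text
time_s: 6.85
tcp_pos: [0.5774, 0.061, 0.1524]
tool_rot: [-0.001, -0.092, 0.996, -0.0]
force: [-0.4, -0.3, -0.7]
width: 0.479
```

Run:
```python
from h import *
delta([.556,-.027,.15])
c=get_calibration("wrist"); im=capture("wrist"); np.save("w4.npy",im)
import pickle; pickle.dump(c,open("w4.pkl","wb"))
cv2.imwrite("pics/w4.png",cv2.resize(im[40:300,130:380],None,fx=3,fy=2.3*1.0)[:,:,::-1] if 0 else cv2.resize(im[40:240,130:390],None,fx=3,fy=3,interpolation=cv2.INTER_CUBIC)[:,:,::-1])
for q in ["organiser","pocket","far_stop","lip_edge","plate_face"]:
    for o in pinpoint("wrist",q):
        z=dict(cedar_b_mid=.009,pocket=.004,far_stop=.02,lip_edge=.032,plate_face=.017).get(q,0)
        px=o["pixel"][::-1]; print(q,round(o["score"],2),np.round(px,1),onz(c,[px],z)[0].round(4))
```

```text
t 6.85 tcp [0.5774 0.061  0.1524] F [-0.4 -0.3 -0.7] w 44.0
shift cm [ 3.72 -8.26  0.24]
yaw x -169.39 tilt [-1.2e-03 -3.0e-04 -1.0e+00]
organiser 0.92 [243.8 149.2] [ 0.5537 -0.026   0.    ]
pocket 0.65 [242.2 152.3] [ 0.5567 -0.0264  0.004 ]
far_stop 0.62 [242.9 204.5] [ 0.6104 -0.0154  0.02  ]
lip_edge 0.96 [235.7 110.2] [ 0.5133 -0.0304  0.032 ]
```

View pics/w4.png

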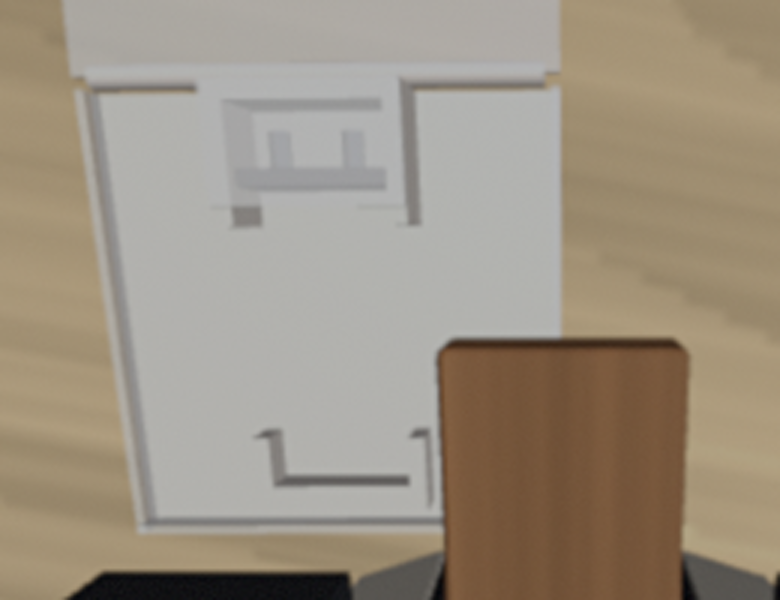

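The picture shows the full pocket: lip and plate at crop (310,150), stop face at crop (345,481), held block at the right. I'll overlay a wireframe of the organiser to fix its pose.

```bash
cat > ov.py <<'E'
from h import *
import pickle,sys
def W(P,p):  # p: x,y,yaw(deg), P pocket mm
    P=np.atleast_2d(np.float64(P))/1000; a=np.radians(p[2]); R=np.array([[np.cos(a),-np.sin(a),0],[np.sin(a),np.cos(a),0],[0,0,1]])
    return P@R.T+np.array([p[0],p[1],.004])
L=[]
def box(x0,x1,y0,y1,z0,z1,col):
    v=[(x,y,z) for x in(x0,x1) for y in(y0,y1) for z in(z0,z1)]
    for i in range(8):
        for b in(1,2,4):
            if not i&b: L.append((v[i],v[i|b],col))
box(55,65,-31,31,0,16,(255,0,0))
for s in(1,-1):
    box(37,55,s*25,s*31,0,16,(255,128,0)); box(-80,-36,s*25,s*31,0,28,(0,160,0))
box(-80,-42,-31,31,28,31,(0,0,255)); box(-54,-48,-24,24,1,25,(255,0,255))
for s in(1,-1): box(-77.5,77.5,s*77,s*80,0,14,(0,200,200))
def over(im,c,p,crop,sc):
    x0,x1,y0,y1=crop
    o=cv2.resize(im[y0:y1,x0:x1],None,fx=sc,fy=sc,interpolation=cv2.INTER_CUBIC).copy()
    for a,b,col in L:
        q=(proj(c,W([a,b],p))-[x0,y0]+.5)*sc
        cv2.line(o,tuple(int(v) for v in (q[0]*16)),tuple(int(v) for v in (q[1]*16)),col,1,cv2.LINE_AA,4)
    return o
E
python3 - <<'E'
from ov import *
im=np.load("w4.npy"); c=pickle.load(open("w4.pkl","rb"))
o=over(im,c,[.5567,-.0264,10.6],(130,390,40,240),3); cv2.imwrite("pics/ov1.png",o[:,:,::-1])
E
```

```text
(no output)
```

View pics/ov1.png

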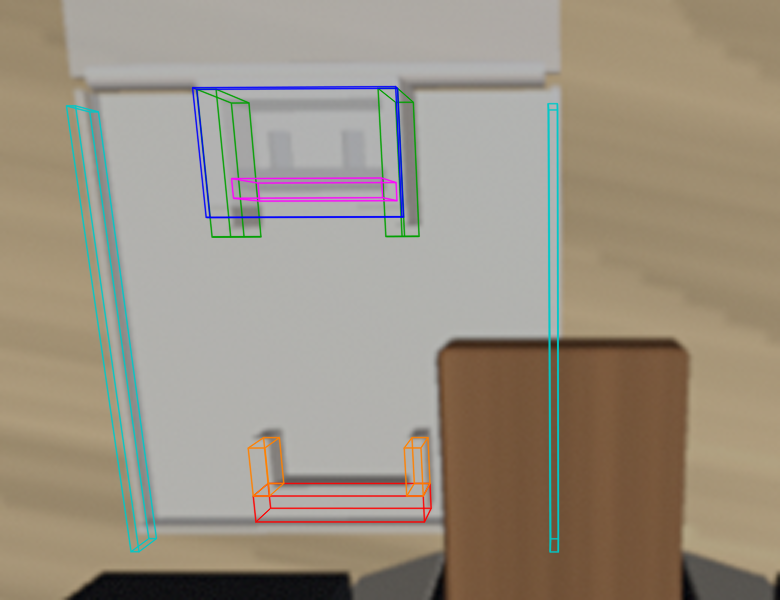

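Run:
```python
from ov import *
from scipy.optimize import least_squares
im=np.load("w4.npy"); c=pickle.load(open("w4.pkl","rb"))
P=np.float64([(-36,31,0),(-36,-25,0),(-42,31,28),(37,-25,0),(55,-25,0),(75,-80,14)])
px=np.float64([(421,224),(262,227),(404,207),(283,431),(286,476),(137,533)])/3+[130-.5,40-.5]
f=lambda p:(proj(c,W(P,[p[0],p[1],p[2]*10]))-px).ravel()
r=least_squares(f,[.5567,-.0264,1.06],loss="soft_l1"); p=[r.x[0],r.x[1],r.x[2]*10]; print(p,r.fun.round(1))
o=over(im,c,p,(130,390,40,240),3); cv2.imwrite("pics/ov2.png",o[:,:,::-1])
```

```text
[np.float64(0.5532606019856174), np.float64(-0.025758150521848027), np.float64(11.169682592605351)] [-0.1  0.5  0.1  0.1  0.4 -0.7 -0.1 -0.6  0.4 -0.2 -1.   1.9]
```

View pics/ov2.png

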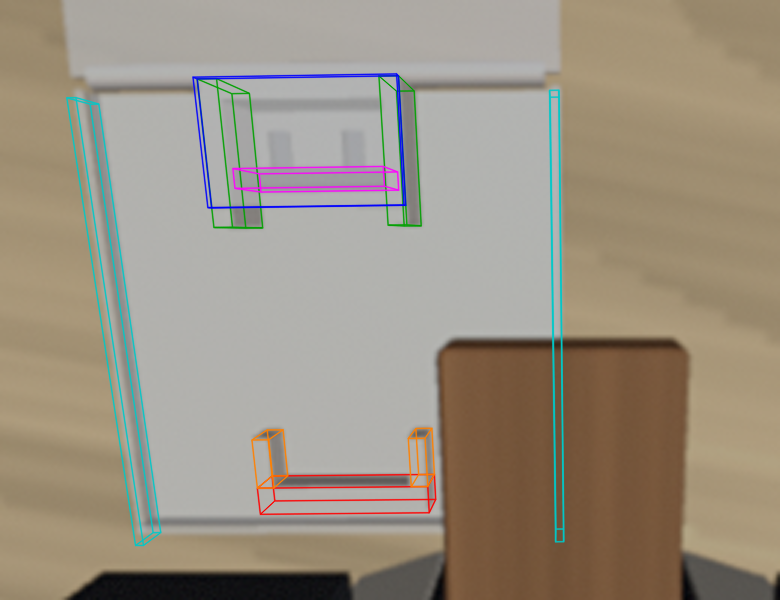

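The fit is good: pocket at about (0.5533, −0.0258) with yaw about 11°. Next I check the held block's pose in the grip and work out the pre-insertion pose.

```bash
cat >> ov.py <<'E'
PK=[.5533,-.0259,10.85]
def tgt(cx,cz,th,cy=0,p=PK,ez=6.2,ex=0,toolyaw=0):
    """tcp pos & R for block centre (mm,pocket)"""
    t=np.radians(th); a=np.radians(p[2]); Rz=Rn.from_euler('z',a)
    u=np.array([np.cos(t),0,np.sin(t)]); n=np.array([-np.sin(t),0,np.cos(t)])
    xt=-u; zt=-n; yt=np.cross(zt,xt)
    M=np.c_[xt,yt,zt]; pos=np.array([cx,cy,cz])+ez*zt-ex*xt
    return W(pos,p)[0], Rz*Rn.from_matrix(M)
def go(*a,**k):
    X,R=tgt(*a,**k); s=state(); R0=toolR()
    print("t",s["time_s"],"tcp",s["tcp_pos"].round(4),"F",s["force"].round(2),"w",round(s["width"]*92,1))
    rel=(R0.inv()*R)
    print("target",X.round(4),"shift(cur frame) cm",(R0.inv().apply(X-s["tcp_pos"])*100).round(2),"shift(final frame)",(R.inv().apply(X-s["tcp_pos"])*100).round(2),"rotvec",rel.as_rotvec().round(4))
def cen(th,xl=None,z0=1.5,cx=None):
    t=np.radians(th); c,s=np.cos(t),np.sin(t)
    if cx is None: cx=xl+55*c+9*s
    return cx, z0+55*s+9*c
def where(p=PK,ez=6.2,ex=0):
    s=state(); R=toolR(); 
    C=s["tcp_pos"]+R.apply([ex/1000,0,-ez/1000]); a=np.radians(p[2]); Rz=Rn.from_euler('z',a)
    q=Rz.inv().apply(C-np.array([p[0],p[1],.004]))*1000; u=Rz.inv().apply(-R.as_matrix()[:,0])
    th=np.degrees(np.arcsin(u[2])); t=np.radians(th); c_,s_=np.cos(t),np.sin(t)
    print("t",s["time_s"],"block c",q.round(1),"tilt",th.round(2),"yaw",np.degrees(np.arctan2(u[1],u[0])).round(2),"roll",np.degrees(Rz.inv().apply(R.as_matrix()[:,1])[2]).round(2),"lowtop x",(q[0]-55*c_-9*s_).round(1),"low z",(q[2]-55*s_-9*c_).round(1),"high x",(q[0]+55*c_+9*s_).round(1),"highbot z",(q[2]+55*s_-9*c_).round(1),"F",s["force"].round(2),"T",s["wrist_torque"].round(3))
E
python3 - <<'E'
from ov import *
c=pickle.load(open("w4.pkl","rb")); s=state(); R=toolR(); im=np.load("w4.npy")
# predicted block corners
B=np.float64([(sx*55,sy*22,-6.2+sz*9) for sx in(1,) for sy in(-1,1) for sz in(-1,1)])/1000
print(proj(c,s["tcp_pos"]+R.apply(B)).round(1))
cv2.imwrite("pics/w4b.png",cv2.resize(im[130:230,260:400],None,fx=5,fy=5,interpolation=cv2.INTER_CUBIC)[:,:,::-1])
cx,cz=cen(14,z0=45,cx=20); go(cx,cz,14); go(cx,cz,0)
E
```

```text
[[274.2 154.8]
 [278.8 150.7]
 [360.7 154.8]
 [356.  150.7]]
t 7.15 tcp [0.5778 0.061  0.1529] F [0.29 0.34 0.4 ] w 43.4
target [ 0.5744 -0.0219  0.065 ] shift(cur frame) cm [ 1.86 -8.09  8.79] shift(final frame) [ 3.96 -8.08  8.07] rotvec [-0.0004 -0.2443 -0.0043]
t 7.15 tcp [0.5778 0.061  0.1529] F [0.29 0.34 0.4 ] w 43.4
target [ 0.5729 -0.0221  0.0648] shift(cur frame) cm [ 2.01 -8.09  8.8 ] shift(final frame) [ 2.04 -8.08  8.8 ] rotvec [ 0.0001  0.     -0.0043]
```

View pics/w4b.png

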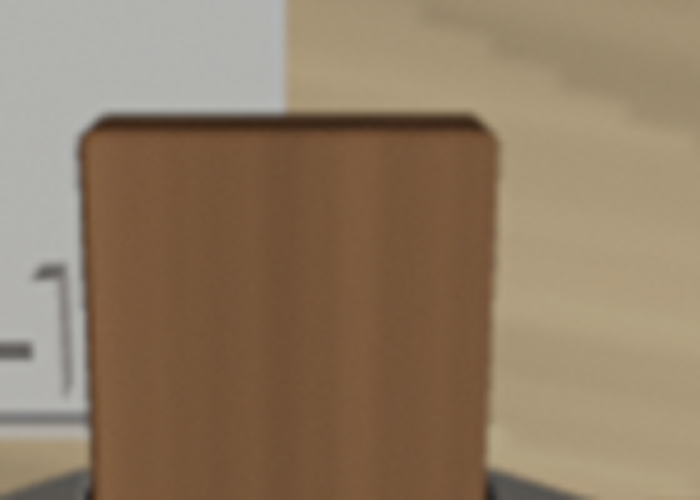

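The held block's near end shows about 1 mm closer to the fingers than assumed, so I set that offset. I'll move above the pocket and tilt.

Request:
arm_command:
  steps:
    - [[0.4,-1.62,0.5,0,0,0,-0.3],[0.4,-1.62,1,0,0,0,-0.3],[0.4,-1.62,1,0,0,0,-0.3],[0.4,-1.62,1,0,0,0,-0.3],[0.4,-1.62,1,0,0,0,-0.3],[0,0,0.5,0,-0.061,0,-0.3],[0,0,0,0,-0.061,-0.004,-0.3],[0,0,0,0,-0.061,0,-0.3],[0,0,0,0,-0.061,0,-0.3],[0,0,0,0,0,0,-0.3],[0,0,0,0,0,0,-0.3],[0,0,0,0,0,0,-0.3]]

```text
time_s: 8.15
tcp_pos: [0.5741, -0.022, 0.1032]
tool_rot: [0.121, -0.094, 0.988, 0.011]
force: [0.1, 0.6, -0.7]
width: 0.474
```

```bash
sed -i 's/ex=0/ex=-1.0/g' ov.py
python3 - <<'E'
from ov import *
capture("top");where(); cx,cz=cen(14,z0=22,cx=20); go(cx,cz,14)
im=capture("wrist"); c=get_calibration("wrist"); cv2.imwrite("pics/w5.png",over(im,c,PK,(0,640,0,400),1)[:,:,::-1]);cv2.imwrite("pics/w5r.png",im[:,:,::-1])
E
```

```text
t 8.2 block c [ 21.   -0.  105.4] tilt 13.97 yaw 0.01 roll -0.02 lowtop x -34.6 low z 83.4 high x 76.5 highbot z 109.9 F [-0.14 -1.14 -0.12] T [-0.027  0.316  0.032]
t 8.2 tcp [ 0.5744 -0.0219  0.1032] F [-0.14 -1.14 -0.12] w 44.1
target [ 0.5735 -0.022   0.0418] shift(cur frame) cm [1.58 0.01 5.93] shift(final frame) [1.58 0.   5.93] rotvec [-0.0004 -0.0006  0.0003]
```

View pics/w5.png

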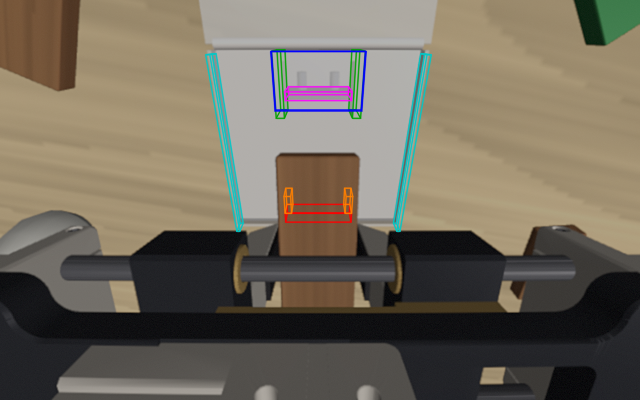

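Run:
```python
from ov import *
capture("top"); c=get_calibration("wrist"); im=capture("wrist"); 
np.save("w6.npy",im); pickle.dump(c,open("w6.pkl","wb"))
a=over(im,c,PK,(195,445,30,165),3); b=cv2.resize(im[30:165,195:445],None,fx=3,fy=3,interpolation=cv2.INTER_CUBIC)
cv2.imwrite("pics/w6.png",np.vstack([a[:300],b[:300]])[:,:,::-1])
```

```text
(no output)
```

View pics/w6.png

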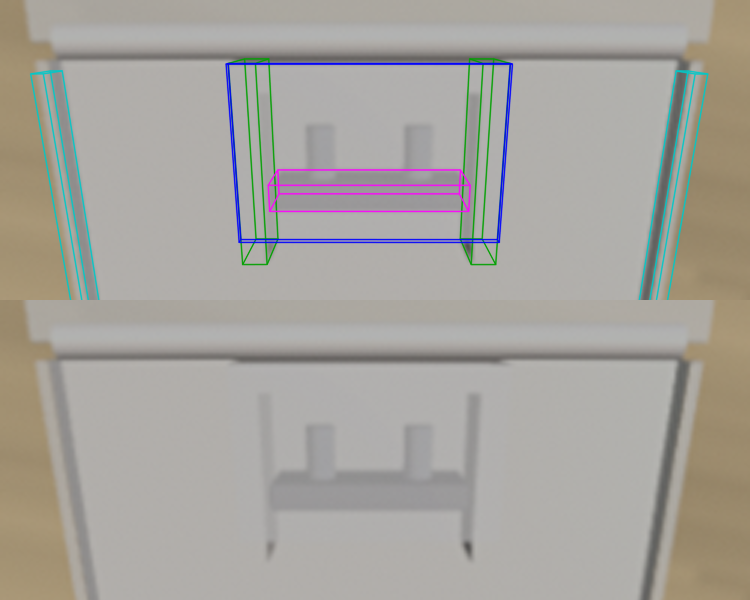

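The overlay matches to within about 1 mm: plate edge at row 210 against 211, cheek tips 5 crop pixels off. I descend to 22 mm, then look.

Request:
arm_command:
  steps:
    - [[0.2,0,0.8,0,0,0,-0.3],[0.28,0,1.0,0,0,0,-0.3],[0.28,0,1.1,0,0,0,-0.3],[0.28,0,1.0,0,0,0,-0.3],[0.27,0,1.0,0,0,0,-0.3],[0.27,0,1.0,0,0,0,-0.3],[0,0,0,0,0,0,-0.3],[0,0,0,0,0,0,-0.3],[0,0,0,0,0,0,-0.3]]

```text
time_s: 9.1
tcp_pos: [0.5726, -0.0224, 0.0418]
tool_rot: [0.121, -0.094, 0.988, 0.011]
force: [0.1, 1.0, 0.0]
width: 0.473
```

```bash
cat > look.py <<'E'
from ov import *
import sys
n=sys.argv[1]
def bl():
    s=state(); R=toolR(); v=np.float64([(x,y,z) for x in(54,) for y in(-22,22) for z in(-15.2,2.8)])/1000
    return s["tcp_pos"]+R.apply(v)
capture("top"); c=get_calibration("wrist"); im=capture("wrist"); x0,x1,y0,y1=195,445,0,200
a=over(im,c,PK,(x0,x1,y0,y1),3)
q=(proj(c,bl())-[x0,y0]+.5)*3
for i in q: cv2.circle(a,tuple(int(v) for v in i),3,(255,255,0),-1)
cv2.imwrite(f"pics/{n}.png",a[:,:,::-1]); cv2.imwrite(f"pics/{n}r.png",cv2.resize(im[y0:y1,x0:x1],None,fx=3,fy=3,interpolation=cv2.INTER_CUBIC)[:,:,::-1])
where()
E
python3 look.py w7; python3 -c "
from ov import *
cx,cz=cen(14,z0=2.5,cx=20); go(cx,cz,14)"
```

```text
t 9.2 block c [19.4 -0.2 44.5] tilt 14.04 yaw -0.01 roll -0.03 lowtop x -36.2 low z 22.4 high x 74.9 highbot z 49.1 F [ 0.61 -0.34 -0.34] T [-0.009  0.342 -0.028]
t 9.2 tcp [ 0.5729 -0.0224  0.0422] F [ 0.61 -0.34 -0.34] w 43.9
target [ 0.5735 -0.022   0.0223] shift(cur frame) cm [0.42 0.02 1.95] shift(final frame) [0.42 0.02 1.95] rotvec [-0.0006  0.0006 -0.0001]
```

View pics/w7.png

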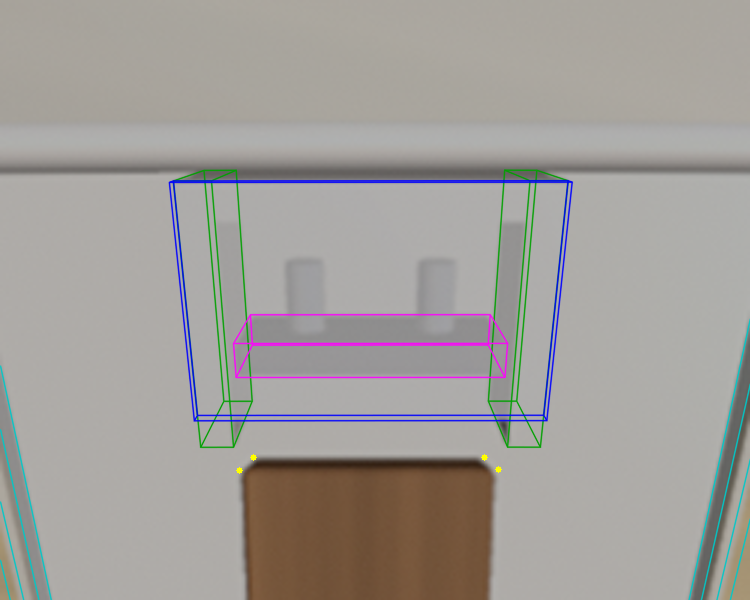

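View pics/w7r.png

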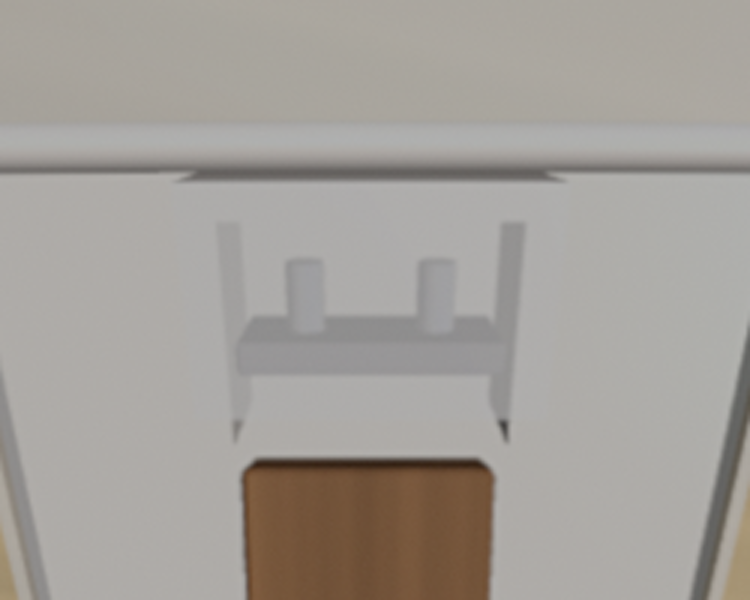

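The block is centred on the pocket to about 0.5 mm (block columns 243–494, cheek tips 235 and 508). I lower to 2.5 mm above the floor.

Request:
arm_command:
  steps:
    - [[0.1,0.04,0.5,0,0,0,-0.3],[0.11,0,0.5,0,0,0,-0.3],[0.11,0,0.5,0,0,0,-0.3],[0.1,0,0.45,0,0,0,-0.3],[0,0,0,0,0,0,-0.3],[0,0,0,0,0,0,-0.3],[0,0,0,0,0,0,-0.3]]

```text
time_s: 9.78
tcp_pos: [0.5729, -0.0219, 0.0217]
tool_rot: [0.121, -0.094, 0.988, 0.011]
force: [0.4, 0.0, 0.4]
width: 0.477
```

```bash
python3 look.py w8; python3 -c "
from ov import *
where()
cx,cz=cen(14,z0=2,xl=-48); go(cx,cz,14)
cx,cz=cen(14,z0=2,xl=-60); go(cx,cz,14)"
```

```text
t 9.8833 block c [19.7  0.2 24.2] tilt 14.0 yaw -0.01 roll -0.02 lowtop x -35.9 low z 2.1 high x 75.2 highbot z 28.7 F [ 0.73  0.51 -0.67] T [-0.029  0.347  0.003]
t 9.8833 block c [19.7  0.2 24.2] tilt 14.0 yaw -0.01 roll -0.02 lowtop x -35.9 low z 2.1 high x 75.2 highbot z 28.7 F [ 0.73  0.51 -0.67] T [-0.029  0.347  0.003]
t 9.8833 tcp [ 0.5731 -0.0219  0.0219] F [ 0.73  0.51 -0.67] w 43.6
target [ 0.5612 -0.0244  0.0218] shift(cur frame) cm [ 1.18 -0.02 -0.28] shift(final frame) [ 1.18 -0.02 -0.28] rotvec [-0.0005  0.     -0.0002]
t 9.8833 tcp [ 0.5731 -0.0219  0.0219] F [ 0.73  0.51 -0.67] w 43.6
target [ 0.5494 -0.0266  0.0218] shift(cur frame) cm [ 2.34 -0.02 -0.57] shift(final frame) [ 2.34 -0.02 -0.57] rotvec [-0.0005  0.     -0.0002]
```

View pics/w8.png

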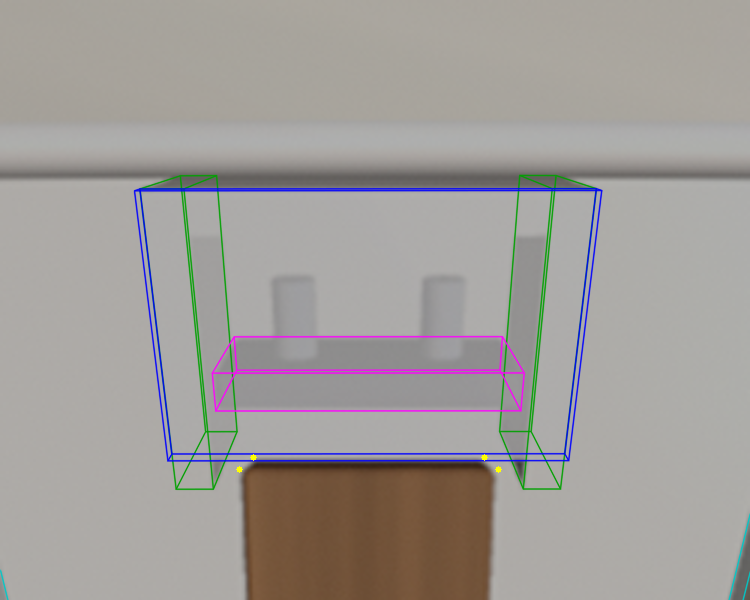

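The low end sits at floor level (crop row 465) in front of the lip, between the cheeks. I slide it under the lip to near contact with the plate.

Request:
arm_command:
  steps:
    - [[0.22,0,-0.05,0,0,0,-0.3],[0.22,0,-0.05,0,0,0,-0.3],[0.22,0,-0.05,0,0,0,-0.3],[0.22,0,-0.05,0,0,0,-0.3],[0.2,0,-0.05,0,0,0,-0.3],[0,0,0,0,0,0,-0.3],[0,0,0,0,0,0,-0.3],[0,0,0,0,0,0,-0.3]]

```text
time_s: 10.55
tcp_pos: [0.5622, -0.0239, 0.0216]
tool_rot: [0.121, -0.094, 0.988, 0.011]
force: [0.7, 0.3, -0.5]
width: 0.476
```

```bash
python3 look.py w9; python3 -c "
from ov import *
for i in range(4): capture('top'); where()
cx,cz=cen(14,z0=2,xl=-60); go(cx,cz,14)"
```

```text
t 10.65 block c [ 8.6  0.2 23.8] tilt 13.99 yaw -0.01 roll -0.02 lowtop x -47.0 low z 1.8 high x 64.1 highbot z 28.4 F [-0.2  -0.04  0.79] T [-0.044  0.311 -0.049]
t 10.7 block c [ 8.6  0.2 23.8] tilt 13.99 yaw -0.01 roll -0.02 lowtop x -47.0 low z 1.8 high x 64.1 highbot z 28.4 F [-0.09 -0.77 -0.22] T [-0.014  0.328 -0.031]
t 10.75 block c [ 8.5  0.3 23.8] tilt 13.99 yaw -0.01 roll -0.02 lowtop x -47.0 low z 1.8 high x 64.1 highbot z 28.4 F [-0.2  -0.01 -0.03] T [-0.024  0.339  0.011]
t 10.8 block c [ 8.5  0.2 23.8] tilt 13.99 yaw -0.01 roll -0.02 lowtop x -47.0 low z 1.8 high x 64.1 highbot z 28.4 F [0.47 0.4  0.12] T [-0.026  0.289  0.012]
t 10.85 block c [ 8.5  0.3 23.8] tilt 13.98 yaw -0.01 roll -0.02 lowtop x -47.0 low z 1.8 high x 64.1 highbot z 28.3 F [-0.69  0.02 -0.73] T [ 0.012  0.342 -0.026]
t 10.85 tcp [ 0.5621 -0.0239  0.0215] F [-0.69  0.02 -0.73] w 43.9
target [ 0.5494 -0.0266  0.0218] shift(cur frame) cm [ 1.25 -0.03 -0.34] shift(final frame) [ 1.25 -0.03 -0.34] rotvec [-0.0004 -0.0003 -0.0001]
```

View pics/w9.png

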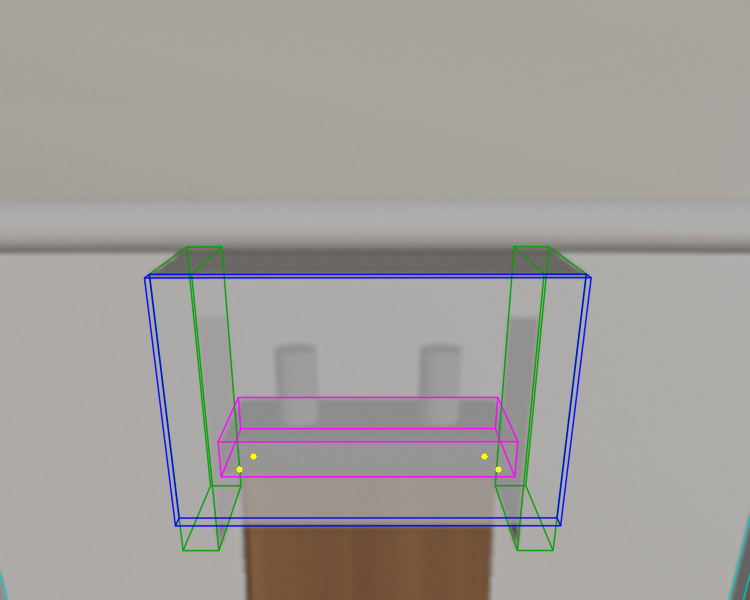

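The low end is under the clear lip and about to touch the plate, with no force yet. Now I push the plate back to model x = −60.

Request:
arm_command:
  steps:
    - [[0.2,0,-0.05,0,0,0,-0.3],[0.2,0,-0.05,0,0,0,-0.3],[0.2,0,-0.05,0,0,0,-0.3],[0.2,0,-0.05,0,0,0,-0.3],[0.2,0,-0.05,0,0,0,-0.3],[0.2,0,-0.05,0,0,0,-0.3],[0.05,0,-0.01,0,0,0,-0.3],[0,0,0,0,0,0,-0.3],[0,0,0,0,0,0,-0.3],[0,0,0,0,0,0,-0.3]]
  newtons: 45

```text
time_s: 11.68
tcp_pos: [0.5505, -0.0262, 0.022]
tool_rot: [0.122, -0.094, 0.988, 0.011]
force: [5.9, 2.3, -2.0]
width: 0.475
```

```bash
python3 look.py w10
python3 - <<'E'
from ov import *
F=[]
for i in range(5): im=capture('scene'); F.append(state()["force"])
print(np.mean(F,0)); where()
c=get_calibration("scene"); x0,x1,y0,y1=240,360,180,270
cv2.imwrite("pics/s10.png",cv2.resize(im[y0:y1,x0:x1],None,fx=6,fy=6,interpolation=cv2.INTER_CUBIC)[:,:,::-1])
for th in (10,6,3,0):
    cx,cz=cen(th,z0=1.5,xl=-60); go(cx,cz,th)
E
```

```text
t 11.7833 block c [-3.4  0.2 24.3] tilt 14.1 yaw 0.0 roll -0.04 lowtop x -58.9 low z 2.1 high x 52.2 highbot z 28.9 F [ 5.61  0.63 -1.32] T [ 0.394 -0.846  0.012]
[ 5.1936712   2.19498198 -1.54299916]
t 12.0333 block c [-3.4  0.2 24.2] tilt 14.1 yaw 0.0 roll -0.04 lowtop x -58.9 low z 2.1 high x 52.1 highbot z 28.9 F [ 4.8   1.49 -1.73] T [ 0.328 -0.888 -0.008]
t 12.0333 tcp [ 0.5504 -0.0262  0.022 ] F [ 4.8   1.49 -1.73] w 43.5
target [ 0.5492 -0.0267  0.0176] shift(cur frame) cm [ 0.23 -0.02  0.39] shift(final frame) [ 0.2  -0.02  0.41] rotvec [-0.0007  0.0716 -0.    ]
t 12.0333 tcp [ 0.5504 -0.0262  0.022 ] F [ 4.8   1.49 -1.73] w 43.5
target [ 0.5487 -0.0268  0.0139] shift(cur frame) cm [ 0.37 -0.02  0.74] shift(final frame) [ 0.27 -0.02  0.78] rotvec [-0.0007  0.1414 -0.    ]
t 12.0333 tcp [ 0.5504 -0.0262  0.022 ] F [ 4.8   1.49 -1.73] w 43.5
target [ 0.5481 -0.0269  0.0111] shift(cur frame) cm [ 0.5  -0.02  1.  ] shift(final frame) [ 0.3  -0.02  1.07] rotvec [-0.0007  0.1938 -0.    ]
t 12.0333 tcp [ 0.5504 -0.0262  0.022 ] F [ 4.8   1.49 -1.73] w 43.5
target [ 0.5474 -0.027   0.0083] shift(cur frame) cm [ 0.64 -0.02  1.25] shift(final frame) [ 0.31 -0.02  1.37] rotvec [-7.000e-04  2.461e-01 -1.000e-04]
```

View pics/w10.png

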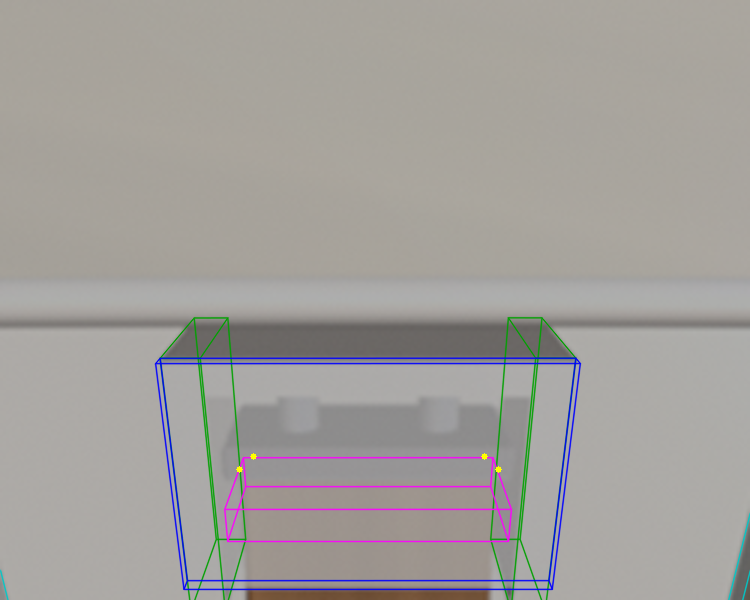

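View pics/s10.png

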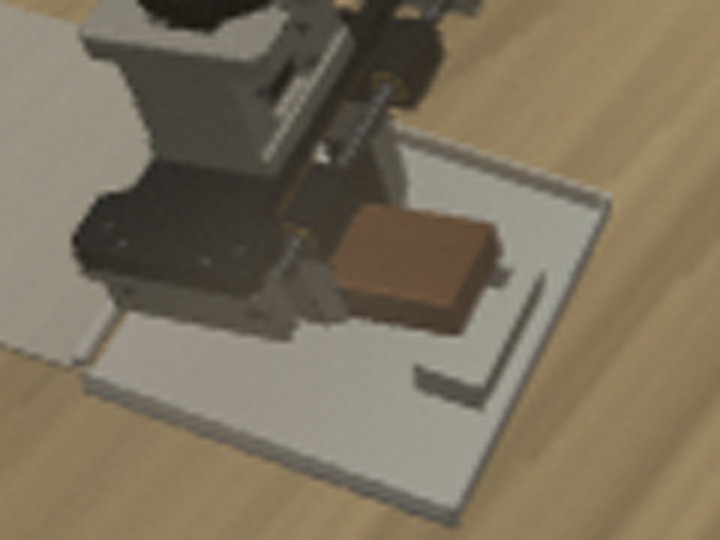

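The spring force is about 5.4 N, so the plate is back about 10 mm, and the high end is just in front of the stop (model x = 52 against 55). I push a little more and rotate down to 10°, then check.

Request:
arm_command:
  steps:
    - [[0.12,0,0.19,0,0.036,0,-0.3],[0.12,0,0.19,0,0.036,0,-0.3],[0,0,0,0,0,0,-0.3],[0,0,0,0,0,0,-0.3],[0,0,0,0,0,0,-0.3]]

```text
time_s: 12.45
tcp_pos: [0.5495, -0.0265, 0.0178]
tool_rot: [0.087, -0.094, 0.992, 0.008]
force: [5.9, 1.0, -0.4]
width: 0.481
```

Run:
```python
from ov import *
F=[]
for i in range(5): im=capture('scene'); F.append(state()["force"])
print(np.mean(F,0)); where()
x0,x1,y0,y1=240,360,180,270
cv2.imwrite("pics/s11.png",cv2.resize(im[y0:y1,x0:x1],None,fx=6,fy=6,interpolation=cv2.INTER_CUBIC)[:,:,::-1])
for th in (6,3,0):
    cx,cz=cen(th,z0=1.2,xl=-59.8); go(cx,cz,th)
```

```text
[ 6.07939072  1.15699622 -0.79909563]
t 12.7 block c [-4.1  0.1 20.2] tilt 10.02 yaw 0.0 roll -0.04 lowtop x -59.8 low z 1.7 high x 51.7 highbot z 20.9 F [ 5.88  1.77 -1.02] T [ 0.364 -1.073 -0.016]
t 12.7 tcp [ 0.5494 -0.0265  0.0179] F [ 5.88  1.77 -1.02] w 43.3
target [ 0.5489 -0.0267  0.0136] shift(cur frame) cm [ 0.13 -0.01  0.41] shift(final frame) [ 0.1  -0.01  0.42] rotvec [-0.0008  0.0701 -0.    ]
t 12.7 tcp [ 0.5494 -0.0265  0.0179] F [ 5.88  1.77 -1.02] w 43.3
target [ 0.5483 -0.0269  0.0108] shift(cur frame) cm [ 0.23 -0.01  0.68] shift(final frame) [ 0.15 -0.01  0.7 ] rotvec [-0.0008  0.1225 -0.    ]
t 12.7 tcp [ 0.5494 -0.0265  0.0179] F [ 5.88  1.77 -1.02] w 43.3
target [ 0.5476 -0.027   0.008 ] shift(cur frame) cm [ 0.35 -0.01  0.94] shift(final frame) [ 0.18 -0.01  0.99] rotvec [-8.000e-04  1.748e-01 -1.000e-04]
```

View pics/s11.png

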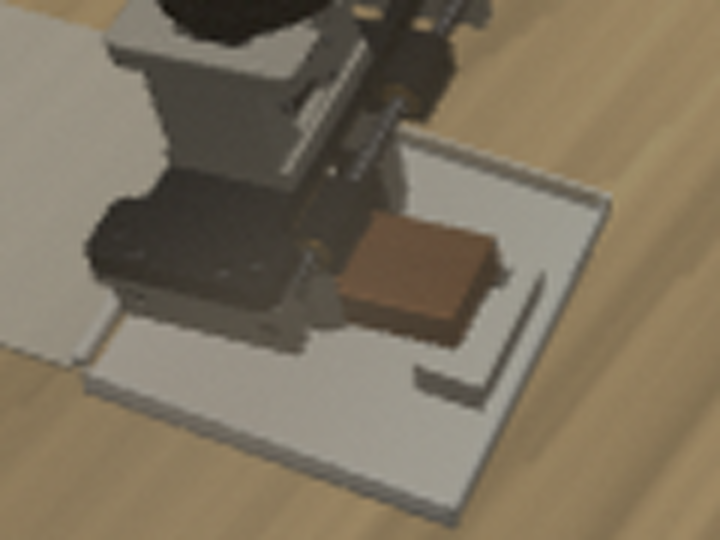

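Force is 6.2 N, so the plate is back about 11.5 mm with roughly 3 mm of clearance at the stop. I continue down to 3°.

Request:
arm_command:
  steps:
    - [[0.07,0,0.2,0,0.035,0,-0.3],[0.06,0,0.2,0,0.035,0,-0.3],[0.04,0,0.14,0,0.026,0,-0.3],[0.04,0,0.14,0,0.026,0,-0.3],[0,0,0,0,0,0,-0.3],[0,0,0,0,0,0,-0.3],[0,0,0,0,0,0,-0.3]]

```text
time_s: 13.28
tcp_pos: [0.5485, -0.0267, 0.0109]
tool_rot: [0.026, -0.094, 0.995, 0.002]
force: [5.6, 2.1, 0.9]
width: 0.477
```

Run:
```python
from ov import *
F=[]
for i in range(5): im=capture('scene'); F.append(state()["force"])
print(np.mean(F,0)); where()
x0,x1,y0,y1=240,360,180,270
cv2.imwrite("pics/s12.png",cv2.resize(im[y0:y1,x0:x1],None,fx=6,fy=6,interpolation=cv2.INTER_CUBIC)[:,:,::-1])
for th in (0,):
    cx,cz=cen(th,z0=.8,xl=-59.5); go(cx,cz,th)
```

```text
[5.86445069 1.22543391 0.51797651]
t 13.5333 block c [-4.3  0.2 13.2] tilt 3.05 yaw -0.01 roll -0.04 lowtop x -59.7 low z 1.2 high x 51.1 highbot z 7.1 F [6.39 1.16 1.15] T [ 0.353 -1.189 -0.022]
t 13.5333 tcp [ 0.5484 -0.0267  0.0109] F [6.39 1.16 1.15] w 43.8
target [ 0.5479 -0.0269  0.0076] shift(cur frame) cm [ 0.07 -0.01  0.33] shift(final frame) [ 0.05 -0.02  0.33] rotvec [-0.0007  0.0532 -0.0001]
```

View pics/s12.png

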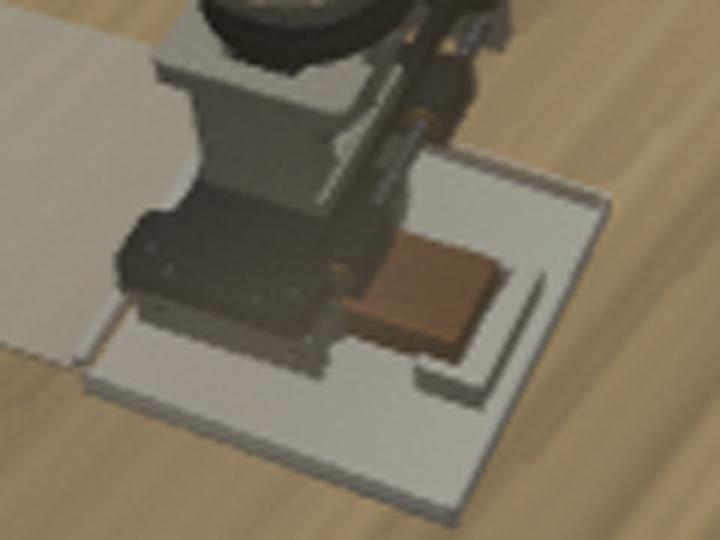

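The high end is now in behind the stop. I level it, lower to the floor and ease it towards the stop.

Request:
arm_command:
  steps:
    - [[0.04,0,0.16,0,0.027,0,-0.3],[0.03,0,0.17,0,0.026,0,-0.3],[0,0,0.05,0,0,0,-0.3],[0,0,0,0,0,0,-0.3],[-0.1,0,0,0,0,0,-0.3],[-0.1,0,0,0,0,0,-0.3],[-0.1,0,0,0,0,0,-0.3],[0,0,0,0,0,0,-0.3],[0,0,0,0,0,0,-0.3]]

```text
time_s: 14.28
tcp_pos: [0.5505, -0.0263, 0.0071]
tool_rot: [-0.0, -0.094, 0.996, -0.0]
force: [4.6, 1.7, 3.4]
width: 0.472
```

Run:
```python
from ov import *
F=[]
for i in range(5): im=capture('scene'); F.append(state()["force"])
print(np.mean(F,0)); where()
x0,x1,y0,y1=240,360,180,270
cv2.imwrite("pics/s13.png",cv2.resize(im[y0:y1,x0:x1],None,fx=6,fy=6,interpolation=cv2.INTER_CUBIC)[:,:,::-1])
```

```text
[5.05371333 1.46056019 2.79857652]
t 14.5333 block c [-1.8  0.2  9.3] tilt -0.01 yaw -0.02 roll -0.03 lowtop x -56.8 low z 0.3 high x 53.2 highbot z 0.3 F [4.95 1.36 2.12] T [ 0.295 -1.03  -0.022]
```

View pics/s13.png

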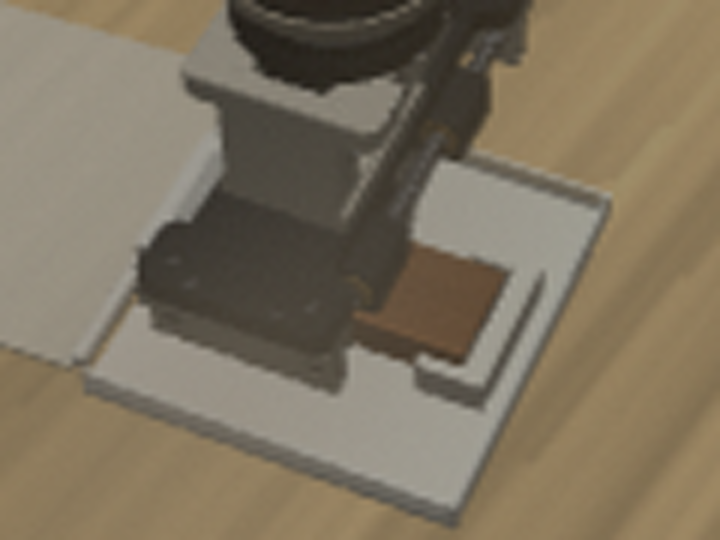

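The block is flat on the floor (2.8 N upward) with the plate at about 9 mm and 2 mm left to the stop. I ease the rest of the way and release.

Request:
arm_command:
  steps:
    - [[-0.07,0,0,0,0,0,-0.3],[-0.07,0,0,0,0,0,-0.3],[0,0,0,0,0,0,-0.3],[0,0,0,0,0,0,-0.3],[0,0,0,0,0,0,0.1],[0,0,0,0,0,0,0.3],[0,0,0,0,0,0,0.4],[0,0,0,0,0,0,0.4],[0,0,0,0,0,0,0.4]]

```text
time_s: 15.28
tcp_pos: [0.5497, -0.0263, 0.0061]
tool_rot: [-0.002, -0.094, 0.996, -0.0]
force: [-0.4, -1.2, -0.0]
width: 0.698
```

```bash
python3 look.py w14
python3 - <<'E'
from ov import *
F=[]
for i in range(5): im=capture('scene'); F.append(state()["force"])
print(np.mean(F,0)); print(state()["width"]*92)
x0,x1,y0,y1=240,360,180,270
cv2.imwrite("pics/s14.png",cv2.resize(im[y0:y1,x0:x1],None,fx=6,fy=6,interpolation=cv2.INTER_CUBIC)[:,:,::-1])
E
```

```text
t 15.3833 block c [-2.2  0.3  8.4] tilt -0.21 yaw -0.02 roll -0.01 lowtop x -57.2 low z -0.4 high x 52.8 highbot z -0.8 F [-0.6  -0.47 -0.21] T [ 0.044 -0.02  -0.039]
[0.17043544 0.49400115 0.15318655]
64.24598133631102
```

View pics/s14.png

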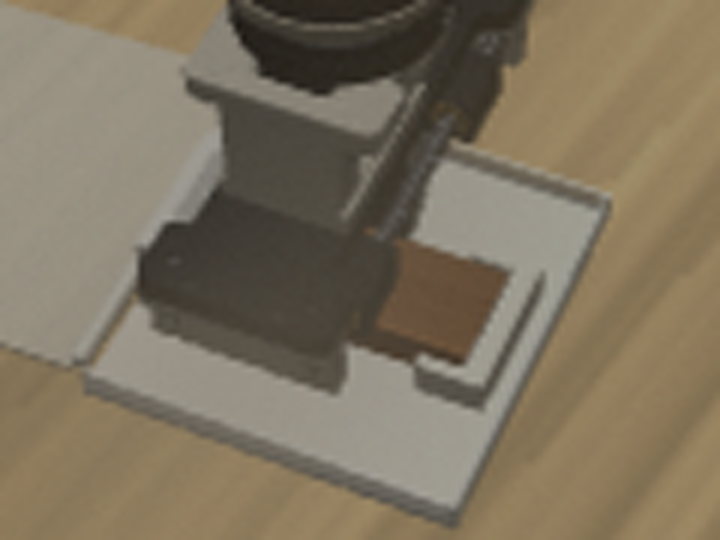

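View pics/w14.png

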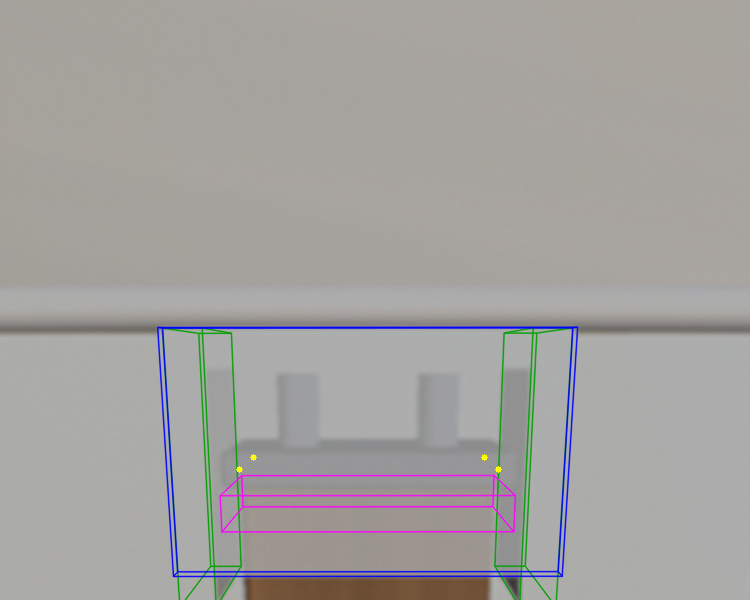

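Released, with the force at zero. I raise straight up, clear of everything, and look.

Request:
arm_command:
  steps:
    - [[0,0,-0.5,0,0,0,0.4],[0,0,-1,0,0,0,0.4],[0,0,-2,0,0,0,0.4],[0,0,-3,0,0,0,0.4],[0,0,-3,0,0,0,0.4],[0,0,-3,0,0,0,0.4],[-3,0,-2,0,0,0,0.4],[-3,0,0,0,0,0,0.4],[-2,0,0,0,0,0,0.4],[0,0,0,0,0,0,0.4],[0,0,0,0,0,0,0.4],[0,0,0,0,0,0,0.4]]

```text
time_s: 16.63
tcp_pos: [0.6285, -0.0114, 0.1514]
tool_rot: [-0.002, -0.094, 0.996, -0.0]
force: [-0.7, 0.3, 0.6]
width: 0.701
```

Run:
```python
from ov import *
capture("top"); c=get_calibration("wrist"); im=capture("wrist")
np.save("w15.npy",im); pickle.dump(c,open("w15.pkl","wb"))
cr=(200,440,30,230)
a=over(im,c,PK,cr,3)
v=np.float64([(x,y,18) for x,y in((-55,-22),(-55,22),(55,22),(55,-22))])
q=(proj(c,W(v,PK))-[cr[0],cr[2]]+.5)*3
cv2.polylines(a,[q.astype(int)],True,(255,255,0),1)
cv2.imwrite("pics/w15.png",a[:,:,::-1]); cv2.imwrite("pics/w15r.png",cv2.resize(im[30:230,200:440],None,fx=3,fy=3,interpolation=cv2.INTER_CUBIC)[:,:,::-1])
sc=capture("scene"); cv2.imwrite("pics/s15.png",sc[:,:,::-1])
for o in outline_of("wrist","cedar_b")[:3]:
    m=o["region"].astype(np.uint8); cn=max(cv2.findContours(m,cv2.RETR_EXTERNAL,cv2.CHAIN_APPROX_NONE)[0],key=len).reshape(-1,2)
    p=onz(c,cn,.022)[:,:2]; ce,sz,an=cv2.minAreaRect((p*1000).astype(np.float32)); print(o["score"],np.round(ce,1),np.round(sz,1),an)
print(PK,state()["tcp_pos"],state()["time_s"])
```

```text
0.98 [558.8 -24.8] [96.3 44.6] 10.996484756469727
0.72 [427.2 152.9] [21.3 51.9] 11.784746170043945
0.71 [ 507.  -234.8] [53.7 58.1] 76.77527618408203
[0.5533, -0.0259, 10.85] [ 0.6286896  -0.01137288  0.15137744] 16.8333
```

View pics/w15.png

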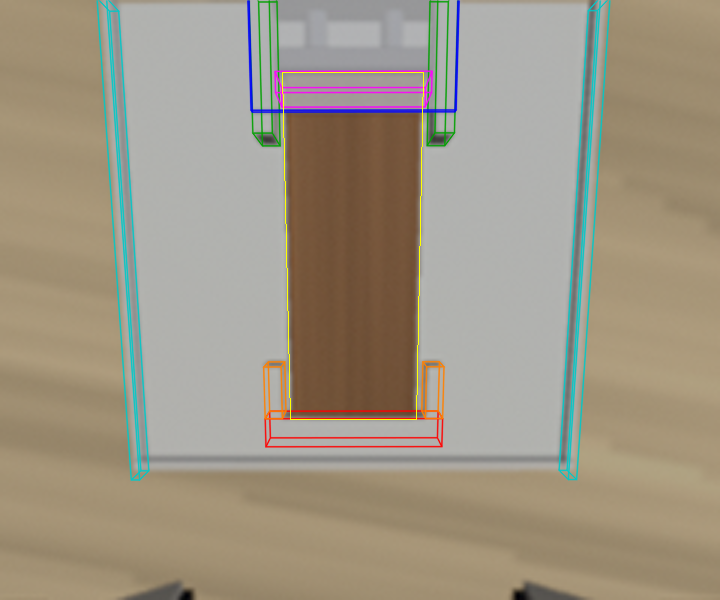

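View pics/w15r.png

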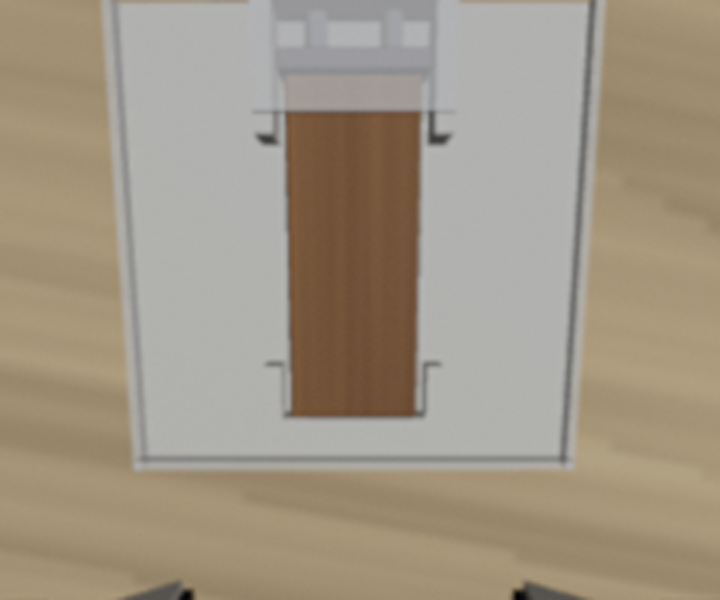

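View pics/s15.png

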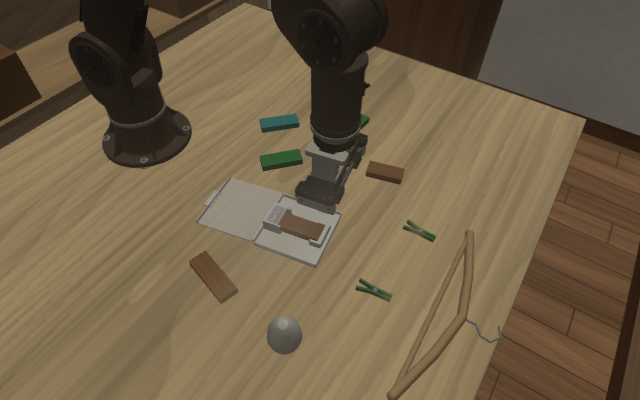

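The block fills the predicted clamped rectangle: far end on the stop (crop row 416), near end under the lip against the plate (row 72), centred between the cheeks. The other objects are unmoved. Handing in.

```bash
python3 -c "
from bench import *
print(job_done()); print(state()['time_s'])"
```

```text
the job is handed in; nothing more can be done
None
the job is handed in; nothing more can be done
```

The 110 mm block is in the sprung pocket, clamped between the plate and the far stop, and the job is handed in. It took about 17 s of robot time; the hand-in reports no verdict.

**What I did:** I picked the block that measured 109–112 mm (the other two read about 96 and 127 mm). I put it in tilted 14° with the low end under the lip and pushed the plate back about 11.5 mm, as read from a 6.2 N force. Then I swung it down behind the stop, eased it forward, released it and moved the gripper clear.

**Last checks:**
- **Position:** in the wrist picture the block lies on the outline predicted for a clamped 110 mm block, to within about 1 mm. The far end is on the stop, the near end is against the pushed-back plate, and it is centred and in line to about 0.2°.
- **Release:** the force read zero after opening.
- **Other objects:** the other two blocks, the egg and the pegs look unmoved in the scene picture.

**Disagreements and limits:**
- The last network outline of the block came out 96 mm long, because it left out the part under the clear lip. That put its centre about 5 mm too far along, so I relied on the overlay instead.
- After release the arm settled about 1 mm lower than the pose it had held, with no contact force.
- I did not measure the plate's final travel directly. The 7 mm or so is inferred from the block lying against the stop.

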